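# Refit the clip-in filter cartridge of a dental-lab dust extractor

## Robot

A 6-joint arm with a two-finger parallel gripper is mounted at the origin on the work surface. World frame = base frame: x ahead of the robot, y to its left, z up, the work surface at z = 0. Lengths are in m, angles in rad, forces in N, time in s.
With the tool pointing down it reaches from about 0.25 to 0.775 m from the base axis. Payload 4 kg.
Tool frame: the origin (TCP) lies at the very end of the fingers, on their centre line; the grasp point (between the pads) lies 19 mm behind it; z points along the fingers, y is the line along which they close (so a half turn about z gives the same grasp; the last joint's range is limited). The gripper opens to 94 mm and grips with 3 to 60 N. Pads are 16 mm wide; open, the fingers measure 119 mm over their backs; the gripper's body (75 mm by 177 mm) begins 78 mm behind the grasp point.
Start: joints at [1.046, 0.087, 1.371, -0, 1.684, -0.103], TCP at [0.225, 0.502, 0.206] pointing down, gripper open.
Joint ranges: [-3.1, 3.1], [-0.76, 2.03], [0.27, 2.55], [-1.08, 4.22], [0.17, 2.65], [-2.57, 2.57]. Speed limits (rad/s): [2.79, 2.79, 3.14, 3.14, 3.14, 3.14].

## Interface

Orientations are given as a unit quaternion [x, y, z, w].
In Python, from cell import env gives the robot as it stands.
- The arm moves only by the tool carry_out, never from a script. Its argument "targets" is a list of rows, each a list of 4 numbers: the shift along the world's x, y, z in cm, then the turn about the world's z in degrees. In form: [[tx, ty, tz, roll], ...]. A call has 1 to 8 rows; each row is the pose to reach, as a shift and turn from the pose commanded when the call began; what a row does not reach only later rows make up. A row lasts 1/10 s, in which the tool goes at most 50 mm and 8.59 degrees, less where a joint would pass 70% of its speed; a pose out of reach is approached as far as the arm can. A call with a gripper value outside its range is refused whole. "jaw" is the closure, from 0 (fully open) to 1 (shut), set as the call begins (left out, the last holds). The fingers move at their own pace and stop on an object; "newtons" is the grip in N (left out, the last holds). Time passes only in rows, so rows that repeat a pose let the fingers close. It gives the time, the measured TCP pose, the force, the opening and the grip force at its end, in the units of the state.
- env.get_obs(): the state, without advancing time (a new reading comes with each control period).
- env.read_camera(name): name is "scene" or "top" or "wrist"; returns (picture, depth): 400x640x3 uint8, red, green, blue; 400x640 float32, m along the optical axis (not along the pixel's ray), 0 where there is no reading.
- env.calibration(name): a dict with "mtx" (3x3 intrinsics, pixels), "xyz" and "attitude" of the camera in the world. Camera axes: x right, y down, z forward; pixel columns grow to the right and rows downward; lengths in m; the calibration is good to about 2 mm. A picture is of the moment at which its call begins: read the wrist's pose just before it. calibration takes no time and is no camera call; for the wrist camera it gives the pose at the moment of the call.
- env.finish_job(): hands the job in; it is judged then, once.
The state is a dict: "time_s": time; "joints": joint angles; "qvel": joint speeds; "joint_torque": joint torques, N m; "eef_pos": TCP position; "orientation": TCP orientation; "wrist_force": force on the tool from outside, world axes, zero at the start; "ft_torque": the same for the moment, N m; "gripper_width": opening from 0.0 (shut) to 1.0 (fully open); "gripper_force": force on a finger pad.
Only numpy, scipy, OpenCV 4.12 (cv2) and the standard library are available. Lean on these libraries where they do the work, as an engineer would, in place of code of your own. Each camera call takes 0.05 s, during which the arm holds its last target. There are 200 camera calls.

## Task

The cleaned white filter cartridge is clipped into the blue service stand. Pinch its two orange tabs together to free it, draw it out, and fit it into the black port on top of the white dust extractor: press it gently down onto its seal until it is fully home, then let go so that both tabs spring back out and lock it in. Never wrench or force the cartridge against either holder, and leave the jar, the plaster cast and the felt wheel where they are.

Things in the scene. Friction and masses are not known exactly. Their poses are not given: they have to be found in the camera images.
- cartridge: White filter cartridge, about 120 g, 50 mm (x) by 56 mm (y, over the hooks), 78 mm tall; origin at the centre of its underside, z up, same after a half turn about z. Its plug (50 x 28 mm) goes down into a port. On the +y and -y sides stand rigid orange tabs, 26 mm wide, that slide inwards along y against springs. Pinched by the tabs, it can be lifted by them.
- tab_grip (a point): Point midway between the tabs' finger faces, 62 mm above the cartridge's origin, same axes. These flat upright faces reach from 44 to 78 mm above the origin, 52 mm apart over the outside when free, 42 mm when both are fully in. The white cap between them is 30 mm wide along y and 72 mm high.
- hooks (a point): Point on the cartridge's axis 20 mm above its origin, level with the flat upper side of the outward hooks at the foot of the two tabs; the hooks reach 11 mm down from here, sloped below. Over their tips they measure 56 mm along y when free, 46 mm when pinched.
- tab_a (a joint): Inward travel of the cartridge's +y tab: 0 = sprung fully out, 0.005 m = fully pinched; its spring needs about 5 N at first and 11 N fully in.
- tab_b (a joint): Inward travel of the -y tab, likewise.
- stand: Fixed blue stand, foot 120 x 120 mm, 68 mm high, with a port like the extractor's; origin at the centre of its underside, z up. The clipped-in cartridge sits with its underside 32 mm above this origin, y along the stand's y, hooks under the catch, pressed up by a sprung seal (about 8 N). Drawn 30 mm up it is free. Over 30 N between them (all contacts added) counts as wrenching.
- extractor: Fixed white dust extractor, casing 150 mm (x) by 140 mm (y), 80 mm high; origin at the centre of its underside, z up. In the middle of its top is a black port collar, 65 x 70 mm outside, on the same axes. The cartridge goes in straight down, its y along the extractor's y, either way round. Over 30 N between them (all contacts added) counts as forcing.
- port (a point): Centre of the port at the level of the casing's top (80 mm above the extractor's origin), extractor's axes. The collar's upper edge stands 2 to 32 mm above this: it differs each time and is not measured. Below the edge: 4 mm chamfer, then a throat 53 mm (x) by 50 mm (y) down to the catch, 16 mm below the edge; under it the hooks have room to spring out.
- port_seal (a point): Point 46 mm above the extractor's origin in the port: where the cartridge's underside comes when home with the collar at its lowest; up to 30 mm higher otherwise (always 36 mm below the collar's edge). The sprung seal is met 4 mm above home (4 N), gives 8 N at home, stops hard 2.5 mm lower (10.5 N). Tabs let go at or below home spring out and lock; higher, they jam in the throat.
- port_pad (a joint): Travel of the sprung rubber seal in the extractor's port: -0.004 m = free (no cartridge on it), 0 = pressed as by a cartridge that is home, 0.0025 = hard stop.
- paste_jar: Loose jar with a green cap, 48 mm across, 55 mm high, origin under its centre; bystander.
- cast: Loose cream plaster dental cast with pink gum and white teeth, 55 x 65 x 39 mm, origin under its centre; bystander.
- felt_wheel: Loose tan felt polishing wheel lying flat, 64 mm across, 18 mm high, 16 mm bore, origin under its centre; bystander.
Things that resemble listed ones, but are neither listed nor needed, are in the scene too. Of the things like the extractor, leave any that is yellow; of the rest the larger one is meant. What is shaped like the cartridge but red is not meant.

How it is judged:
By the outcome, as a careful person would: the job done as asked, in the order asked, and still so for the second after the job is handed in, with the robot touching nothing.
It also fails if it takes over 54 s, if anything falls off the work surface, if the arm or the gripper's body presses on something with over 40 N, if the wrist force passes 120 N, or if a joint passes its speed limit or range.

## Working session

There is one attempt and no reset: what is moved stays moved. The work goes in short steps, Python scripts to look and compute and a tool call to move; the robot and the scene stay as the last step left them, time stands still between calls to the robot, and variables do not carry over. Pictures are saved under pics/ and viewed, at most 10 in all, crops included, and the job is handed in when it is done.

Besides the shell and the picture viewer there is one more tool, called as name([rows], argument=value, ...), one row to a line, values as JSON. carry_out: Moves the arm, as the interface text tells. Its arguments: {"type":"object","properties":{"targets":{"type":"array"},"jaw":{"type":"number"},"newtons":{"type":"number"}},"required":["targets"]}

```bash
mkdir -p pics; ls; cat > h.py <<'E'
import numpy as np, cv2
from cell import env
from scipy.spatial.transform import Rotation as R
def cam(n):
    c=env.calibration(n); rgb,d=env.read_camera(n)
    a=np.array(c["attitude"]); M=R.from_quat(a).as_matrix() if a.size==4 else a.reshape(3,3)
    return rgb,d,np.array(c["mtx"]),np.array(c["xyz"]),M
def cloud(d,K,t,M):
    v,u=np.mgrid[:d.shape[0],:d.shape[1]]
    p=np.stack([(u-K[0,2])/K[0,0]*d,(v-K[1,2])/K[1,1]*d,d],-1)
    P=p@M.T+t; P[d==0]=np.nan; return P
def ray(u,v,z,K,t,M):
    r=M@np.array([(u-K[0,2])/K[0,0],(v-K[1,2])/K[1,1],1]); return t+r*(z-t[2])/r[2]
def save(n,rgb): cv2.imwrite(n,rgb[...,::-1])
E
python3 - <<'E'
from h import *
for n in("scene","top"):
    r,d,K,t,M=cam(n); save(f"pics/{n}.png",r); np.savez(f"{n}.npz",r=r,d=d,K=K,t=t,M=M); print(n,K,t,M,env.calibration(n)["attitude"])
print(env.get_obs())
E
```

```text
pics
scene [[408.26945018   0.         319.06759936]
 [  0.         408.26945018 197.9825646 ]
 [  0.           0.           1.        ]] [ 0.99393446 -0.34063145  0.83541345] [[ 0.46296073  0.68305875 -0.56488768]
 [ 0.88637561 -0.3584722   0.29297776]
 [-0.00237551 -0.63633986 -0.77140517]] [ 0.8051146   0.4873326  -0.17614362 -0.28856687]
top [[365.84224317   0.         317.72957746]
 [  0.         365.84224317 194.22419014]
 [  0.           0.           1.        ]] [ 0.32526935 -0.06481294  0.93310414] [[ 0.01734703 -0.98908423  0.14632658]
 [-0.99915518 -0.02260152 -0.03432344]
 [ 0.03725598 -0.14560755 -0.9886407 ]] [ 0.71214276 -0.69797782  0.06444724 -0.03906664]
{'time_s': 0.1, 'joints': array([ 1.04589978e+00,  8.78782041e-02,  1.37208874e+00, -1.50040542e-06,
        1.68362999e+00, -1.03117241e-01]), 'qvel': array([-0.00120268, -0.00131919, -0.00367653,  0.00049048, -0.00153294,
       -0.00103483]), 'joint_torque': array([ 2.55978128e-03, -3.41252089e+01, -3.03302693e+01,  7.19565782e-02,
        3.04384134e-02, -7.53548034e-05]), 'eef_pos': array([0.22492177, 0.50135614, 0.20443012]), 'orientation': array([ 2.09329902e-01,  9.77844562e-01, -9.53367702e-04, -3.08823506e-04]), 'wrist_force': array([ 0.01531089, -0.64953694, -0.21038839]), 'ft_torque': array([-0.03805431,  0.00683893,  0.04715116]), 'gripper_force': 0.0, 'gripper_width': 1.002423230264667}
```

View pics/scene.png

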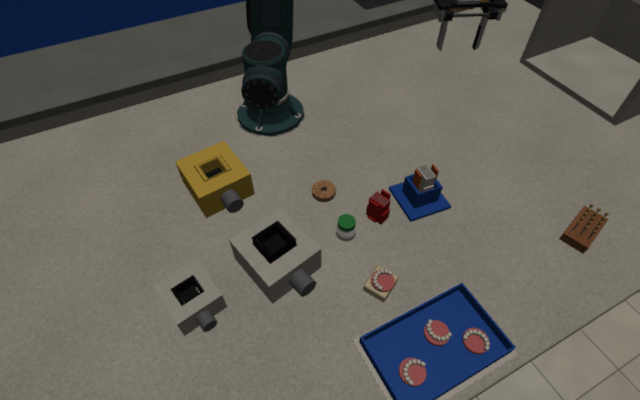

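View pics/top.png

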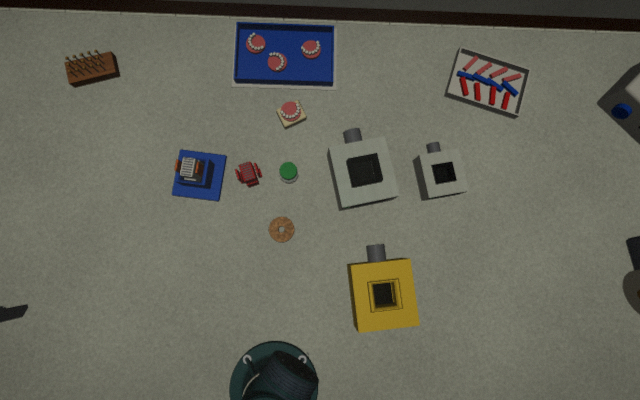

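The scene view shows the cartridge with orange tabs in the blue stand at (425,180), the large white extractor at (275,250), and a red decoy at (378,207). In the top view the cartridge is at (188,168) and the extractor's port at (364,170).

```bash
python3 - <<'E'
from h import *
for n in("top","scene"):
    z=np.load(n+".npz"); r,d,K,t,M=[z[k] for k in"rdKtM"]; P=cloud(d,K,t,M)
    h=cv2.cvtColor(r,cv2.COLOR_RGB2HSV); H,S,V=h[...,0].astype(int),h[...,1],h[...,2]
    box=lambda a,b,c,e:(P[...,0]>a)&(P[...,0]<b)&(P[...,1]>c)&(P[...,1]<e)
    print(n,"cloud ctr", P[200,320])
    # orange near stand
    win=np.zeros_like(S,bool)
    if n=="top": win[140:210,165:235]=1; ex=np.zeros_like(win); ex[125:215,320:405]=1
    else: win[150:225,385:455]=1; ex=np.zeros_like(win); ex[205:305,225:330]=1
    blue=win&(H>100)&(H<130)&(S>120); org=win&(H<20)&(S>120)
    for nm,m in(("blue",blue),("orange",org),("cap",win&(S<60)&(P[...,2]>.07))):
        q=P[m&np.isfinite(P[...,0])]; print(nm,m.sum(),np.nanmedian(q,0).round(4) if len(q) else"",np.percentile(q,[2,98],axis=0).round(3).tolist() if len(q) else "")
    foot=(blue&(P[...,2]<.03)); 
    c=P[blue][:,:2].astype(np.float32); print("blue rect",cv2.minAreaRect(c))
    q=P[ex&(P[...,2]>.07)&(P[...,2]<.088)&(V>110)]; print("ext top",len(q),np.median(q[:,2]),cv2.minAreaRect(q[:,:2].astype(np.float32)))
    q=P[ex&(P[...,2]>.084)]; print("collar?",len(q),np.percentile(q[:,2],[5,50,95]) if len(q) else "",cv2.minAreaRect(q[:,:2].astype(np.float32)) if len(q)>3 else"")
E
```

```text
top cloud ctr [ 0.4482742  -0.10325209  0.00157238]
blue 1425 [0.4841 0.1855 0.0125] [[0.446, 0.146, 0.009], [0.564, 0.264, 0.069]]
orange 94 [0.5048 0.1838 0.1085] [[0.491, 0.18, 0.066], [0.518, 0.232, 0.112]]
cap 329 [0.4995 0.2043 0.1035] [[0.482, 0.191, 0.071], [0.526, 0.222, 0.107]]
blue rect ((0.5054337978363037, 0.20516544580459595), (0.11715268343687057, 0.11856941878795624), 83.54249572753906)
ext top 2521 0.0803901173817072 ((0.5109471082687378, -0.2029273509979248), (0.14956046640872955, 0.13941413164138794), 12.712697982788086)
collar? 497 [0.0850083  0.10291304 0.10640261] ((0.5115365386009216, -0.2050607055425644), (0.1341637670993805, 0.13482028245925903), 8.141042709350586)
scene cloud ctr [ 0.39454827 -0.02703197  0.00705522]
blue 1448 [0.5356 0.178  0.0157] [[0.452, 0.148, 0.008], [0.567, 0.255, 0.07]]
orange 233 [0.5101 0.1831 0.0814] [[0.494, 0.081, 0.023], [0.529, 0.232, 0.112]]
cap 306 [0.5188 0.2054 0.1039] [[0.485, 0.192, 0.071], [0.531, 0.236, 0.109]]
blue rect ((0.5083921551704407, 0.2069370448589325), (0.11595728993415833, 0.11797014623880386), 81.70100402832031)
ext top 2503 0.08179113368832314 ((0.5106502175331116, -0.20003937184810638), (0.15220461785793304, 0.14181777834892273), 12.59232234954834)
collar? 842 [0.08424378 0.10082307 0.10699739] ((0.5128734111785889, -0.20068591833114624), (0.14945462346076965, 0.13888971507549286), 13.289168357849121)
```

```bash
python3 - <<'E'
from h import *
o=env.get_obs(); c=env.calibration("wrist"); Rt=R.from_quat(o["orientation"])
print("cam in tool",Rt.inv().apply(np.array(c["xyz"])-o["eef_pos"]), Rt.as_matrix().round(3)); print(c["mtx"])
print((Rt.inv()*R.from_quat(c["attitude"])).as_matrix().round(3))
# tab edge line
z=np.load("top.npz"); r,d,K,t,M=[z[k] for k in"rdKtM"]; P=cloud(d,K,t,M)
h=cv2.cvtColor(r,cv2.COLOR_RGB2HSV); m=(h[...,0]<20)&(h[...,1]>120)&(P[...,2]>.1); m[:,:165]=0;m[:,235:]=0;m[:140]=0;m[210:]=0
q=P[m]; 
for s in(q[q[:,1]<.206],q[q[:,1]>.206]): print(len(s),s.mean(0))
E
```

```text
cam in tool [ 0.0676958   0.00018495 -0.1792495 ] [[-0.912  0.409 -0.001]
 [ 0.409  0.912 -0.002]
 [ 0.    -0.002 -1.   ]]
[[300.88574367   0.         316.72607708]
 [  0.         300.88574367 197.0024334 ]
 [  0.           0.           1.        ]]
[[ 0.    -0.971 -0.237]
 [ 1.     0.    -0.001]
 [ 0.001 -0.237  0.971]]
35 [0.5034076  0.18248781 0.10885173]
33 [0.50797652 0.22911776 0.10850443]
```

carry_out([
  [3.4,-3.5,0,6],
  [6.8,-7,0,12],
  [10.2,-10.5,0,18.5],
  [13.6,-14,0,18.5],
  [17,-17.5,0,18.5],
  [20.4,-21,0,18.5],
  [23.8,-24.5,0,18.5],
  [24,-25,0,18.5],
], jaw=0, newtons=30)

```text
time_s: 0.9
eef_pos: [0.468, 0.2477, 0.2044]
orientation: [0.053, 0.999, -0.001, -0.0]
wrist_force: [-0.7, -0.4, -0.7]
gripper_width: 1.005
gripper_force: 0.0
```

```bash
python3 - <<'E'
from h import *
print(env.get_obs()["eef_pos"],env.get_obs()["qvel"].round(3))
r,d,K,t,M=cam("wrist"); save("pics/w1.png",r); np.savez("w1.npz",r=r,d=d,K=K,t=t,M=M); print(t)
E
```

```text
[0.46799739 0.24769611 0.20435874] [-0.03  -0.035  0.035  0.065  0.025 -0.053]
[0.40074805 0.25517218 0.38362947]
```

View pics/w1.png

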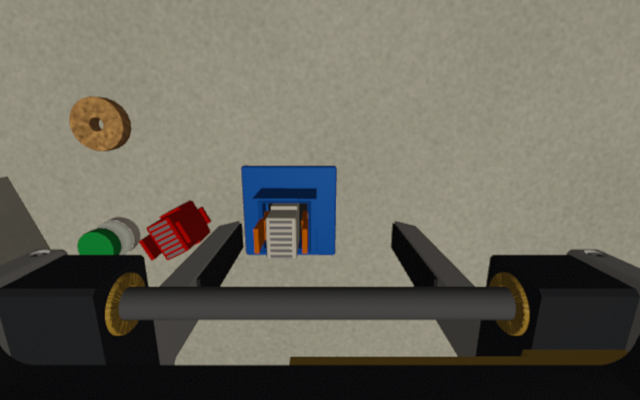

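The wrist view shows the cartridge between the fingers. Its orange tabs are at about (257,237) and (305,230), and its cap at (283,230). The red decoy sits to the left at (178,230).

carry_out([
  [2,-4.3,0,0],
  [2,-4.3,0,0],
  [2,-4.3,0,0],
  [2,-4.3,0,0],
])

```text
time_s: 1.35
eef_pos: [0.4842, 0.2103, 0.2054]
orientation: [0.049, 0.999, 0.0, -0.0]
wrist_force: [0.5, -0.1, -0.1]
gripper_width: 1.001
gripper_force: 0.0
```

```bash
cat > c.py <<'E'
from h import *
def meas(z,zt=None):
    r,d,K,t,M=[z[k] for k in"rdKtM"]; P=cloud(d,K,t,M)
    h=cv2.cvtColor(r,cv2.COLOR_RGB2HSV); H,S,V=[h[...,i] for i in range(3)]
    near=(abs(P[...,0]-.506)<.09)&(abs(P[...,1]-.206)<.09)
    o=near&(H<20)&(S>130)&(V>60)&(P[...,2]>.075); cap=near&(S<60)&(P[...,2]>.098)&(P[...,2]<.112)
    b=near&(H>100)&(H<130)&(S>120)&(P[...,2]<.03)
    print("ctrl z",np.nanmedian(P[b][:,2]),"foot",cv2.minAreaRect(P[b][:,:2].astype(np.float32)))
    print("cap top",np.median(P[cap],0),cv2.minAreaRect(P[cap][:,:2].astype(np.float32)),cap.sum())
    ot=o&(P[...,2]>.104); q=P[ot]; 
    for s in(q[q[:,1]<.206],q[q[:,1]>.206]): print("tab",len(s),s.mean(0).round(4),np.percentile(s,[2,98],axis=0).round(4).tolist())
    u=np.argwhere(cap)[:,::-1].astype(np.float32); return cv2.minAreaRect(u),r
E
python3 - <<'E'
from c import *
print(env.get_obs()["eef_pos"])
r,d,K,t,M=cam("wrist"); save("pics/w2.png",r); np.savez("w2.npz",r=r,d=d,K=K,t=t,M=M)
for n in("w1","w2"): print(n,meas(np.load(n+".npz"))[0])
E
```

```text
[0.4842425  0.21026391 0.20542937]
ctrl z 0.012127630406574386 foot ((0.5064860582351685, 0.20728003978729248), (0.11811822652816772, 0.11777512729167938), 83.76752471923828)
cap top [0.50609297 0.20747047 0.10427505] ((0.5073615312576294, 0.2068602442741394), (0.02989579364657402, 0.04432828724384308), 83.93075561523438) 1285
tab 197 [0.484  0.19   0.1729] [[0.4338, 0.1818, 0.1043], [0.5158, 0.2037, 0.3228]]
tab 180 [0.4913 0.2399 0.1751] [[0.4496, 0.2275, 0.1067], [0.5203, 0.2761, 0.3285]]
w1 ((281.0, 237.5), (43.0, 30.0), 90.0)
ctrl z 0.0121035821281959 foot ((0.5065299868583679, 0.20719635486602783), (0.11830290406942368, 0.11781952530145645), 83.7596664428711)
cap top [0.50596964 0.20694011 0.10422894] ((0.5074365139007568, 0.20702028274536133), (0.029485050588846207, 0.04424299672245979), 83.80950927734375) 1329
tab 187 [0.4889 0.1784 0.1746] [[0.4493, 0.1639, 0.1058], [0.5159, 0.1869, 0.3233]]
tab 212 [0.4928 0.2309 0.1906] [[0.461, 0.2079, 0.1063], [0.521, 0.261, 0.3297]]
w2 ((316.0, 218.5), (43.0, 30.0), 90.0)
```

View pics/w2.png

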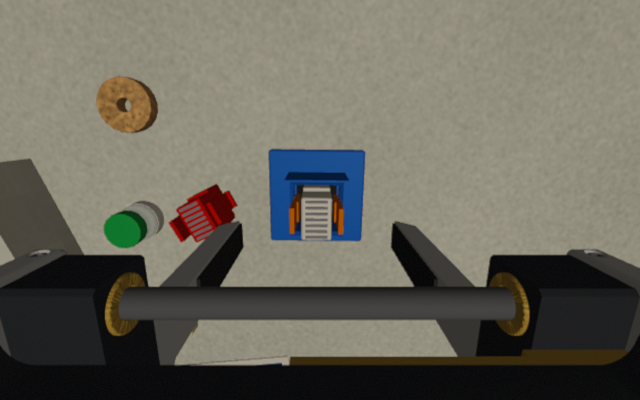

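The two wrist views agree: the cap top is at z=0.104, the centre at about (0.5067,0.2071) and the yaw is about -6.2°. The second view is clear, with the cap at (316,215) and nothing between the fingers and the tabs.

carry_out([
  [2.2,-0.25,-2,-0.5],
  [2.2,-0.25,-5,-0.5],
  [2.2,-0.25,-7,-0.5],
  [2.2,-0.25,-7,-0.5],
  [2.2,-0.25,-7,-0.5],
])

```text
time_s: 1.9
eef_pos: [0.5067, 0.2073, 0.1358]
orientation: [0.053, 0.999, 0.0, -0.0]
wrist_force: [0.7, 0.5, 0.2]
gripper_width: 1.001
gripper_force: 0.0
```

```bash
python3 - <<'E'
from h import *
e=[]
for i in range(4):
    o=env.get_obs(); e.append(o["eef_pos"]); r,d,K,t,M=cam("wrist")
print(np.array(e)); q=o["orientation"]; print(np.degrees(2*np.arctan2(q[1],q[0]))-90, R.from_quat(q).as_matrix()[:,2])
save("pics/w3.png",r); np.savez("w3.npz",r=r,d=d,K=K,t=t,M=M)
P=cloud(d,K,t,M); h=cv2.cvtColor(r,cv2.COLOR_RGB2HSV); S=h[...,1]
near=(abs(P[...,0]-.506)<.04)&(abs(P[...,1]-.206)<.04)
cap=near&(S<60)&(P[...,2]>.098)&(P[...,2]<.112)
print("cap top",np.median(P[cap],0),cv2.minAreaRect(P[cap][:,:2].astype(np.float32)),cap.sum())
E
```

```text
[[0.50670561 0.20731427 0.13579945]
 [0.50744212 0.20732073 0.1368837 ]
 [0.50784381 0.20726449 0.13743176]
 [0.50797603 0.20709597 0.13753876]]
83.87832085028194 [ 0.0033161   0.0011716  -0.99999382]
cap top [0.50564796 0.2070691  0.10429465] ((0.5070395469665527, 0.20699714124202728), (0.029726572334766388, 0.043577488511800766), 83.33296203613281) 2272
```

View pics/w3.png

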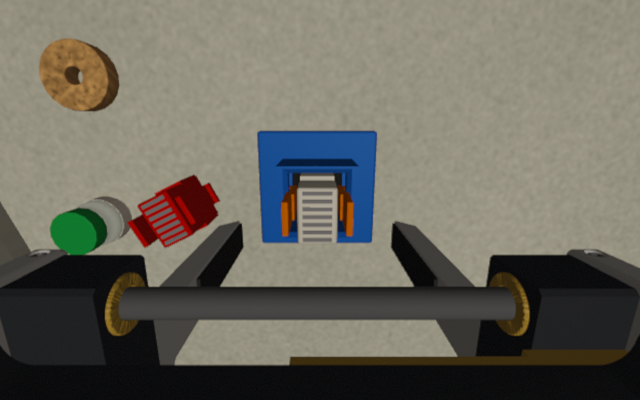

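The cartridge is centred at column 318 between the fingers, whose centre is about 317. The decoy is clear of the left finger, so I descend.

carry_out([
  [0,0,-2,0],
  [0,0,-4,0],
  [0,0,-5.5,0],
  [0,0,-6.1,0],
  [0,0,-6.1,0],
  [0,0,-6.1,0],
])

```text
time_s: 2.7
eef_pos: [0.5078, 0.2065, 0.0754]
orientation: [0.054, 0.999, 0.0, 0.001]
wrist_force: [0.6, -0.0, -0.1]
gripper_width: 1.004
gripper_force: 0.0
```

carry_out([
  [0,0,0,0],
  [0,0,0,0],
  [0,0,0,0],
  [0,0,0,0],
  [0,0,0,0],
  [0,0,0,0],
  [0,0,0,0],
  [0,0,0,0],
], jaw=1, newtons=30)

```text
time_s: 3.5
eef_pos: [0.5075, 0.2069, 0.0759]
orientation: [0.054, 0.999, 0.001, 0.001]
wrist_force: [-2.1, 1.6, 4.5]
gripper_width: 0.413
gripper_force: 30.0
```

carry_out([
  [0,0,0.3,0],
  [0,0,0.6,0],
  [0,0,1.0,0],
  [0,0,1.4,0],
  [0,0,1.4,0],
])

```text
time_s: 4.0
eef_pos: [0.5073, 0.2061, 0.0886]
orientation: [0.054, 0.999, -0.0, 0.0]
wrist_force: [0.0, 0.3, -1.3]
gripper_width: 0.416
gripper_force: 30.0
```

carry_out([
  [0,0,0.6,0],
  [0,0,1.4,0],
  [0,0,2.5,0],
  [0,0,4.5,0],
  [0,0,7.5,0],
  [0,0,11,0],
  [0,0,14,0],
  [0,0,14,0],
])

```text
time_s: 4.8
eef_pos: [0.5097, 0.2071, 0.2353]
orientation: [0.054, 0.999, 0.002, 0.006]
wrist_force: [0.5, 0.7, -0.9]
gripper_width: 0.413
gripper_force: 30.0
```

```bash
python3 - <<'E'
from h import *
o=env.get_obs(); print(o["eef_pos"],o["wrist_force"],o["gripper_width"])
r,d,K,t,M=cam("wrist"); np.savez("w4.npz",r=r,d=d,K=K,t=t,M=M)
r2,d2,K2,t2,M2=cam("scene")
save("pics/w4.png",np.hstack([cv2.resize(r[150:400,180:460],None,fx=1.4,fy=1.4),cv2.resize(r2[100:225,330:500],(400,350))]))
E
```

```text
[0.50974476 0.20706205 0.23532515] [ 0.49024129  0.68179142 -0.86968818] 0.4133020830334607
```

View pics/w4.png

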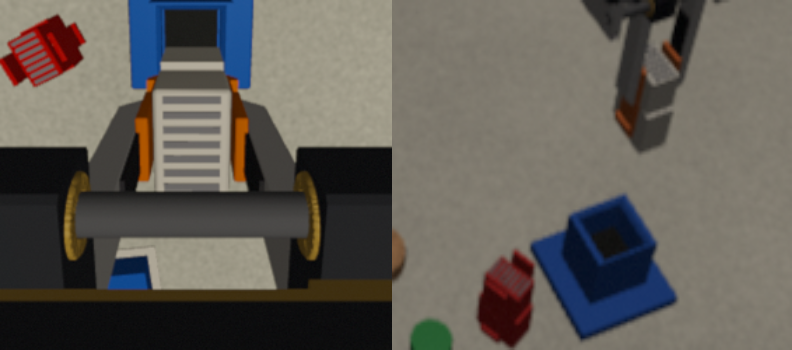

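The cartridge hangs straight between the fingers with both tabs pinched: the left panel shows the cap at (192,140), and the right panel shows the stand empty. Next I carry it over to view the port.

carry_out([
  [0.5,-4.5,0,3],
  [1,-9,0,6],
  [1.5,-13.5,0,9],
  [2,-18,0,12],
  [2.5,-22.5,0,15],
  [3,-27,0,18],
  [3.5,-31.5,0,18.9],
  [4,-36,0,18.9],
])

```text
time_s: 5.7
eef_pos: [0.5459, -0.1551, 0.2253]
orientation: [-0.111, 0.994, 0.001, -0.002]
wrist_force: [0.7, 0.8, -1.7]
gripper_width: 0.415
gripper_force: 30.0
```

carry_out([
  [0,-4,0,0],
  [0,-4,0,0],
  [0,-4,0,0],
  [0,-4,0,0],
  [0,-4,0,0],
])

```text
time_s: 6.2
eef_pos: [0.5471, -0.1922, 0.2279]
orientation: [-0.112, 0.994, 0.001, -0.0]
wrist_force: [0.5, -0.1, -2.1]
gripper_width: 0.41
gripper_force: 30.0
```

```bash
cat > p.py <<'E'
from h import *
import sys
def look(n):
    for i in range(2): r,d,K,t,M=cam("wrist")
    o=env.get_obs(); np.savez(n+".npz",r=r,d=d,K=K,t=t,M=M); save(f"pics/{n}.png",r); q=o["orientation"]
    print(n,o["eef_pos"],np.degrees(2*np.arctan2(q[1],q[0]))-90,o["wrist_force"].round(2),o["gripper_width"])
    return r,d,K,t,M
if __name__=="__main__":
    r,d,K,t,M=look(sys.argv[1]); P=cloud(d,K,t,M)
    V=r.max(-1); near=(abs(P[...,0]-.511)<.12)&(abs(P[...,1]+.203)<.12)
    top=near&(abs(P[...,2]-.0805)<.003)&(V>90); q=P[top]; print("casing",np.median(q[:,2]),cv2.minAreaRect(q[:,:2].astype(np.float32)))
    near=(abs(P[...,0]-.511)<.05)&(abs(P[...,1]+.203)<.05)
    c=near&(P[...,2]>.084)&(P[...,2]<.116)&(V<90); z=P[c][:,2]; hist,e=np.histogram(z,np.arange(.08,.118,.001)); print(hist)
    zt=e[hist.argmax()]+.0005; k=c&(abs(P[...,2]-zt)<.003); q=P[k]; print("collar z",np.median(q[:,2]),cv2.minAreaRect(q[:,:2].astype(np.float32)),len(q))
E
python3 p.py w5
```

```text
w5 [ 0.5472548  -0.19236852  0.22849441] 102.8423904811956 [-0.19 -0.23 -2.08] 0.4098885280880737
casing 0.08012158242677145 ((0.5131467580795288, -0.20263144373893738), (0.15014271438121796, 0.14032280445098877), 12.934775352478027)
[  0   0   0   0  28   2   0   1   5  16  24   8   6   4   7  28  27  10
  10  30 109 186 238 389 519 167  12   0   0   0   0   0   0   0   0   0
   0]
collar z 0.10398004341652145 ((0.5127094388008118, -0.2023848593235016), (0.06327202916145325, 0.0693877711892128), 12.85863208770752) 1420
```

View pics/w5.png

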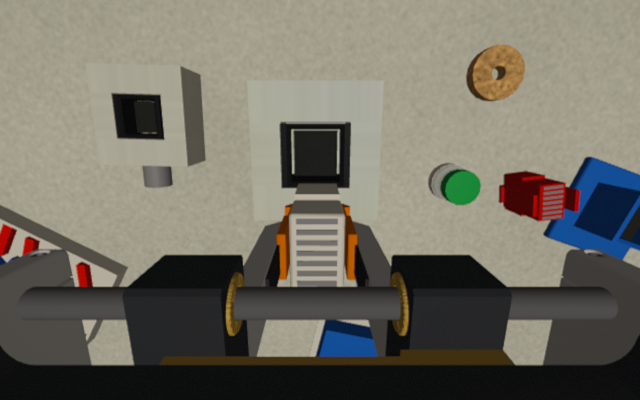

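The extractor's port is at (316,155), unobstructed. The held cartridge's cap is at (317,245) and the smaller white decoy unit is at (140,115).

carry_out([
  [-2,-0.7,0,0],
  [-3.4,-1,0,0],
  [-3.4,-1,0,0],
  [-3.4,-1,0,0],
  [-3.4,-1,0,0],
  [-3.4,-1,0,0],
])

```text
time_s: 6.9
eef_pos: [0.5136, -0.2035, 0.2284]
orientation: [-0.111, 0.994, 0.0, 0.0]
wrist_force: [-0.3, 2.1, -1.4]
gripper_width: 0.415
gripper_force: 30.0
```

```bash
python3 p.py w6; python3 - <<'E'
from h import *
for n,e,a in(("w2",[.4842,.2103,.2054],84.4),("w5",[.5473,-.1924,.2285],102.84),("w6",None,None)):
    z=np.load(n+".npz"); r,d,K,t,M=[z[k] for k in"rdKtM"]; P=cloud(d,K,t,M)
    V=r.max(-1);S=(V-r.min(-1).astype(int))
    # tool pose from camera pose
    A=np.array([[0,-.971,-.237],[1,0,-.001],[.001,-.237,.971]]); Rt=M@A.T; tcp=t-Rt@np.array([.0677,.0002,-.1792])
    L=(P-tcp)@Rt
    m=(abs(L[...,0])<.05)&(abs(L[...,1])<.02)&(L[...,2]<-.015)&(L[...,2]>-.05)&(S<40)
    q=L[m]
    if len(q)>50: print(n,tcp,"tool y",np.degrees(np.arctan2(Rt[1,1],Rt[0,1])),"cap local z",np.median(q[:,2]),np.percentile(q[:,2],[5,95]),cv2.minAreaRect(q[:,:2].astype(np.float32)),len(q))
E
```

```text
w6 [ 0.51350256 -0.20355739  0.22831709] 102.75607395994444 [-0.4  -0.46 -2.11] 0.41076307278747165
casing 0.08012846236754562 ((0.5092943906784058, -0.20352165400981903), (0.14254605770111084, 0.14026443660259247), 12.964706420898438)
[  0   0   0   0   9   1   0   0   2   0   5  12  29  22   3   1   4   5
  10  20  62 148 172 294 366 123   4   0   0   0   0   0   0   0   0   0
   0]
collar z 0.10391993615007622 ((0.5108304619789124, -0.202773317694664), (0.061918485909700394, 0.06924452632665634), 12.207365036010742) 1043
w5 [ 0.54713651 -0.19276621  0.22835962] tool y 102.87104497508254 cap local z -0.02871050361593136 [-0.0360995  -0.02281919] ((0.0008959658443927765, -4.4601038098335266e-05), (0.042698632925748825, 0.03993459790945053), 0.18378490209579468) 4598
w6 [ 0.51352165 -0.2040306   0.22846801] tool y 102.77997196142648 cap local z -0.02871771553419198 [-0.03754761 -0.02257827] ((0.000798424705862999, 6.84298574924469e-05), (0.03997604176402092, 0.042827192693948746), 89.38939666748047) 4599
```

carry_out([
  [0,0.1,-2,0.1],
  [0,0.1,-4,0.1],
  [0,0.1,-6,0.1],
  [0,0.1,-7.2,0.1],
  [0,0.1,-7.2,0.1],
  [0,0.1,-7.2,0.1],
  [0,0.1,-7.2,0.1],
])

```text
time_s: 7.7
eef_pos: [0.514, -0.2031, 0.158]
orientation: [-0.112, 0.994, -0.001, 0.001]
wrist_force: [-0.2, -0.0, -2.0]
gripper_width: 0.413
gripper_force: 30.0
```

carry_out([
  [0,0,-0.3,0],
  [0,0,-0.6,0],
  [0,0,-0.9,0],
  [0,0,-1.2,0],
  [0,0,-1.2,0],
  [0,0,-1.2,0],
])

```text
time_s: 8.3
eef_pos: [0.5131, -0.2026, 0.1443]
orientation: [-0.112, 0.994, 0.0, -0.0]
wrist_force: [-0.6, -0.3, -1.5]
gripper_width: 0.41
gripper_force: 30.0
```

carry_out([
  [0,0,-0.2,0],
  [0,0,-0.4,0],
  [0,0,-0.6,0],
  [0,0,-0.8,0],
  [0,0,-0.8,0],
  [0,0,-0.8,0],
])

```text
time_s: 8.9
eef_pos: [0.5131, -0.2027, 0.1364]
orientation: [-0.112, 0.994, 0.0, -0.0]
wrist_force: [-0.5, -0.2, -1.3]
gripper_width: 0.409
gripper_force: 30.0
```

carry_out([
  [0,0,-0.2,0],
  [0,0,-0.4,0],
  [0,0,-0.6,0],
  [0,0,-0.8,0],
  [0,0,-0.8,0],
  [0,0,-0.8,0],
])

```text
time_s: 9.5
eef_pos: [0.5131, -0.2027, 0.1284]
orientation: [-0.112, 0.994, 0.0, -0.0]
wrist_force: [-0.2, -1.2, -1.3]
gripper_width: 0.412
gripper_force: 30.0
```

carry_out([
  [0,0,-0.2,0],
  [0,0,-0.4,0],
  [0,0,-0.6,0],
  [0,0,-0.8,0],
  [0,0,-0.8,0],
  [0,0,-0.8,0],
])

```text
time_s: 10.1
eef_pos: [0.5131, -0.2027, 0.1204]
orientation: [-0.112, 0.994, 0.0, -0.0]
wrist_force: [0.7, 0.4, -1.5]
gripper_width: 0.411
gripper_force: 30.0
```

carry_out([
  [0,0,-0.15,0],
  [0,0,-0.3,0],
  [0,0,-0.3,0],
  [0,0,-0.3,0],
])

```text
time_s: 10.5
eef_pos: [0.5131, -0.2027, 0.1174]
orientation: [-0.112, 0.994, 0.0, -0.0]
wrist_force: [0.3, 1.0, -1.8]
gripper_width: 0.41
gripper_force: 30.0
```

carry_out([
  [0,0,-0.1,0],
  [0,0,-0.2,0],
  [0,0,-0.2,0],
  [0,0,-0.2,0],
])

```text
time_s: 10.9
eef_pos: [0.5133, -0.2027, 0.1156]
orientation: [-0.112, 0.994, -0.0, 0.0]
wrist_force: [0.1, 0.6, -1.1]
gripper_width: 0.41
gripper_force: 30.0
```

carry_out([
  [0,0,-0.05,0],
  [0,0,-0.1,0],
  [0,0,-0.1,0],
  [0,0,-0.1,0],
])

```text
time_s: 11.3
eef_pos: [0.5133, -0.2027, 0.115]
orientation: [-0.112, 0.994, -0.0, 0.0]
wrist_force: [-1.4, 0.9, 1.6]
gripper_width: 0.41
gripper_force: 30.0
```

carry_out([
  [0,0,-0.05,0],
  [0,0,-0.1,0],
  [0,0,-0.1,0],
  [0,0,-0.1,0],
])

```text
time_s: 11.7
eef_pos: [0.5134, -0.2027, 0.1138]
orientation: [-0.112, 0.994, -0.0, 0.0]
wrist_force: [-0.3, 0.2, 4.2]
gripper_width: 0.413
gripper_force: 30.0
```

carry_out([
  [0,0,-0.1,0],
  [0,0,-0.2,0],
  [0,0,-0.2,0],
  [0,0,-0.2,0],
  [0,0,-0.2,0],
])

```text
time_s: 12.2
eef_pos: [0.5134, -0.2027, 0.112]
orientation: [-0.112, 0.994, -0.0, 0.0]
wrist_force: [-0.2, 1.2, 5.4]
gripper_width: 0.415
gripper_force: 30.0
```

carry_out([
  [0,0,-0.05,0],
  [0,0,-0.1,0],
  [0,0,-0.1,0],
  [0,0,-0.1,0],
  [0,0,-0.1,0],
])

```text
time_s: 12.7
eef_pos: [0.5134, -0.2027, 0.1112]
orientation: [-0.112, 0.994, -0.0, 0.0]
wrist_force: [-1.8, 0.8, 6.4]
gripper_width: 0.414
gripper_force: 30.0
```

```bash
python3 p.py w7; python3 - <<'E'
from h import *
f=[];e=[]
for i in range(8):
    cam("top"); o=env.get_obs(); f.append(o["wrist_force"]); e.append(o["eef_pos"])
print(np.mean(f,0),np.mean(e,0))
E
```

```text
w7 [ 0.51339904 -0.20273437  0.11121906] 102.83525866163859 [-1.61  1.74  6.28] 0.4165468653339509
casing 0.08007478977710489 ((0.5035902261734009, -0.20455877482891083), (0.1309385746717453, 0.1407698541879654), 12.843782424926758)
[  0   0   0   0  37   2  16  51  38   5  30  89  55  20  60  86  41  37
  62 110 149 263 322 573 722 181   2   0   0   0   1   9  26  32  39  14
   0]
collar z 0.1039223915489885 ((0.5120871663093567, -0.2022991180419922), (0.06433795392513275, 0.06971196830272675), 13.166254043579102) 1933
[-1.57139203  1.3130827   6.13457295] [ 0.51341201 -0.20272775  0.11122065]
```

carry_out([
  [0,0,-0.05,0],
  [0,0,-0.1,0],
  [0,0,-0.15,0],
  [0,0,-0.15,0],
  [0,0,-0.15,0],
  [0,0,-0.15,0],
])

```text
time_s: 13.8
eef_pos: [0.5134, -0.2027, 0.11]
orientation: [-0.112, 0.994, -0.0, 0.0]
wrist_force: [-1.9, 0.5, 8.1]
gripper_width: 0.411
gripper_force: 30.0
```

```bash
python3 - <<'E'
from h import *
f=[];e=[]
for i in range(8):
    cam("top"); o=env.get_obs(); f.append(o["wrist_force"]); e.append(o["eef_pos"])
print(np.mean(f,0),np.std(f,0),np.mean(e,0))
E
```

```text
[-1.67076368  1.866263    7.34641265] [0.39291827 0.58173201 0.33786166] [ 0.51343472 -0.20272395  0.11004477]
```

carry_out([
  [0,0,0,0],
  [0,0,0,0],
  [0,0,0,0],
  [0,0,0,0],
  [0,0,0,0],
  [0,0,0,0],
  [0,0,0,0],
  [0,0,0,0],
], jaw=0)

```text
time_s: 15.0
eef_pos: [0.5131, -0.2027, 0.1088]
orientation: [-0.112, 0.994, 0.0, -0.0]
wrist_force: [0.6, 0.1, 0.4]
gripper_width: 0.997
gripper_force: 0.0
```

carry_out([
  [0,0,1,0],
  [0,0,3,0],
  [0,0,6,0],
  [0,0,10,0],
  [1,0,12,0],
  [2,0,12,0],
  [2,0,12,0],
  [2,0,12,0],
])

```text
time_s: 15.8
eef_pos: [0.5324, -0.2022, 0.2266]
orientation: [-0.112, 0.994, 0.001, -0.002]
wrist_force: [-0.6, -0.2, -1.1]
gripper_width: 1.002
gripper_force: 0.0
```

```bash
python3 - <<'E'
from h import *
from p import look
r,d,K,t,M=look("w8"); P=cloud(d,K,t,M); V=r.max(-1).astype(int); S=V-r.min(-1)
near=(abs(P[...,0]-.513)<.035)&(abs(P[...,1]+.203)<.035)
cap=near&(S<40)&(V>100)&(P[...,2]>.125)&(P[...,2]<.16); print("cap",np.median(P[cap][:,2]),cv2.minAreaRect(P[cap][:,:2].astype(np.float32)))
h=cv2.cvtColor(r,cv2.COLOR_RGB2HSV); o=near&(h[...,0]<20)&(h[...,1]>130)&(P[...,2]>.11)&(P[...,2]<.16)
a=np.radians(12.9); y=(P[o]-[.513,-.2026,0])@[-np.sin(a),np.cos(a),0]; zz=P[o][:,2]; print("tabs y ext",np.percentile(y,[1,50,99]),"top",np.percentile(zz,98), "cap->tabtop")
s=cam("scene")[0]; save("pics/w8b.png",np.hstack([cv2.resize(r[80:300,220:420],(400,440)),cv2.resize(s[200:305,225:330],(400,440))]))
E
```

```text
w8 [ 0.5321943  -0.20228082  0.22671886] 102.83427464710923 [-0.56 -0.01 -0.03] 1.000369463802457
cap 0.14056373262540167 ((0.5137020945549011, -0.20296967029571533), (0.044719256460666656, 0.029446396976709366), 13.959810256958008)
tabs y ext [-0.02672249  0.01864553  0.02494001] top 0.14748221130734102 cap->tabtop
```

View pics/w8b.png

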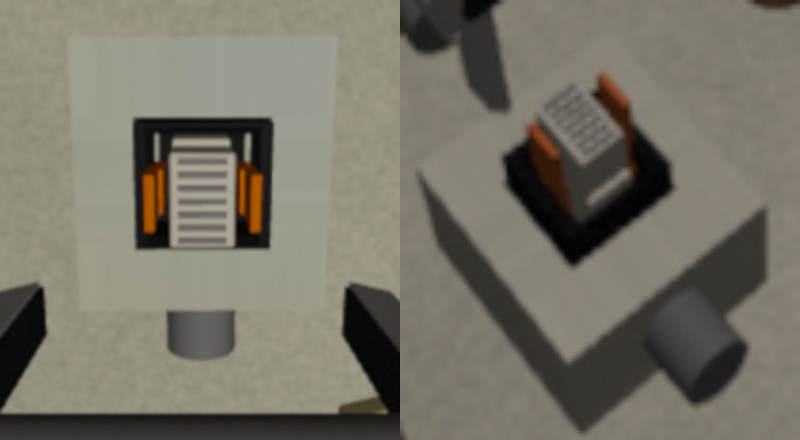

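The cartridge is seated: its cap is at (200,200) in the left panel and its underside is at z≈0.0686, the expected home height. The tabs at (150,200) and (255,200) span about 52 mm, so both have sprung out fully.

```bash
python3 -c "
from cell import env
print(env.finish_job())"
```

```text
the job is handed in; nothing more can be done
None
```

The cartridge is out of the stand and home in the large white extractor's port, both tabs measured sprung fully out, at most about 9 N on the seal, bystanders untouched, and the job handed in at about 16 s; no verdict came back.

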